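# Close two look-alike parts pots, weigh them in the hand and hold up the heavier

## Task

The two look-alike grey pots in the rack have their blue snap caps sitting loose: press both caps fully home before lifting either pot, so that no parts spill. Then lift each pot in turn right out of its well to feel which is heavier, keeping them upright and leaving the other things on the bench where they are. Leave the lighter pot standing in a well of the rack, let go, and finish still holding the heavier one in the gripper, shut, still and upright over the blue work mat, its underside at least 10 cm above the mat, touching nothing else, ready for a colleague to take: do not put it down.

Things in the scene. Friction and masses are not known exactly. Their poses are not given: they have to be found in the camera images.
- pot_a: one of two look-alike dark grey pots with a paper band: 48 mm across, straight-sided up to the shoulder at 54 mm, blue snap cap (49 mm) on top; origin: centre of the underside, z up. Stands in one well of the rack, 34 mm of side wall free above it. Loose parts inside, 0.15 to 0.55 kg in all; either may be the heavier, by 1.5 times or more: it cannot be seen
- pot_b: the other of two look-alike dark grey pots with a paper band: 48 mm across, straight-sided up to the shoulder at 54 mm, blue snap cap (49 mm) on top; origin: centre of the underside, z up. Stands in one well of the rack, 34 mm of side wall free above it. Loose parts inside, 0.15 to 0.55 kg in all; either may be the heavier, by 1.5 times or more: it cannot be seen
- pot_a_cap (a joint): slide of the blue snap cap of pot_a down its pot, in m: 0 = proud, as found (top of the cap 78 mm above the pot's underside), 0.008 = fully home (70 mm). It snaps: about 7 N starts it down; past half way it jumps home by itself and then takes about 7 N to pull up again
- pot_b_cap (a joint): slide of the blue snap cap of pot_b down its pot, in m: 0 = proud, as found (top of the cap 78 mm above the pot's underside), 0.008 = fully home (70 mm). It snaps: about 7 N starts it down; past half way it jumps home by itself and then takes about 7 N to pull up again
- pot_a_top (a point): centre of the top face of the cap of pot_a (moves with the cap); press here, straight down
- pot_b_top (a point): centre of the top face of the cap of pot_b (moves with the cap); press here, straight down
- rack: grey two-well rack on rubber feet, fixed to the bench, 92 x 210 mm and 28 mm high, wells in a row along its y axis, hex bits up to 13 mm tall in small holes along its -x edge; origin: centre of its underside on the bench; the well floors lie 8 mm above the bench. Wells are 52 mm across
- well_left (a point): centre of the floor of the well on the rack's +y side
- well_right (a point): centre of the floor of the well on the rack's -y side, 110 mm from the other
- work_mat: blue antistatic work mat, fixed, 130 mm (x) by 200 mm (y), 2 mm thick; origin: centre of its underside
- board: green circuit board with yellow and black components, 95 x 60 x 21 mm, lying loose on the mat: leave alone
- tweezers: thin steel tweezers, 120 mm long, lying loose on the mat: leave alone
- tape: roll of black insulating tape, 56 mm across, 19 mm high: leave alone
- cutters: side cutters with red handles, 129 mm long, 14 mm high: leave alone
- flux_jar: small brown jar with a white lid, 50 mm across, 26 mm high: leave alone
Things that resemble listed ones, but are neither listed nor needed, are in the scene too. What is shaped like the pot_a but pink or red is not meant.

How it is judged:
By the outcome, as a careful person would: the job done as asked, in the order asked, and still so for the second after the job is handed in, while the arm keeps its last pose, push and grip.
It also fails if it takes over 64 s, if anything falls off the work surface, if the arm or the gripper's body presses on something with over 40 N, if the wrist force passes 120 N, or if a joint passes its speed limit or range.

## Robot

A 6-joint arm with a two-finger parallel gripper is mounted at the origin on a cart in front of the work surface, level with it; the furniture and walls round the work are solid. World frame = base frame: x ahead of the robot, y to its left, z up, the work surface at z = 0. Lengths are in mm, angles in rad, forces in N, time in s.
With the tool pointing down it reaches from about 250 to 800 mm from the base axis. Payload 8.5 kg.
Tool frame: the origin (TCP) lies midway between the tips of the shut fingers; the grasp point (between the pads) lies env.grasp_offset behind it (env.grasp_offset is the distance from the TCP to the grasp point, in mm); z points along the fingers, y is the line along which they close (so a half turn about z gives the same grasp; the last joint's range is limited). The gripper opens to 85 mm and grips with 20 to 120 N. Pads are 22 mm wide; open, the fingers measure 114 mm over their backs; the gripper's body (76 mm by 85 mm) begins 54 mm behind the grasp point. The pads swing forward as they close: fully open they stand 13 mm farther back than shut.
Start: joints at [-1.323, 0.238, -0.013, 1.319, 0, 1.571], TCP at [128.755, -508.921, 231.276] pointing down, gripper open.
Joint ranges: [-2.66, 2.66], [-1.03, 1.9], [-1.14, 1.46], [-1.82, 2.27], [-1.45, 1.34], [-3.14, 3.14]. Speed limits (rad/s): [2.22, 2.22, 2.79, 3.14, 3.14, 3.14].

## Interface

Orientations are given as a unit quaternion [w, x, y, z].
In Python, from plant import env gives the robot as it stands.
- The arm moves only by the shell command python3 -m handwheel 'ROWS' [FORCE]. ROWS is JSON, a list of rows, each a list of 3 entries, a list of its own where there are three numbers: the turn, a rotation vector about the world's x, y, z in degrees, then the shift along the world's x, y, z in m, then the gripper command: -1 is fully open, 1 is shut, values between are in proportion. In form: [[[wx, wy, wz], [dx, dy, dz], hand], ...]. A call has exactly 10 rows; each row is the pose to reach, as a shift and turn from the pose commanded when the call began; what a row does not reach only later rows make up. A row lasts 1/10 s, in which the tool goes at most 50 mm and 8.59 degrees, less where a joint would pass 70% of its speed; a pose out of reach is approached as far as the arm can. A call with a gripper value outside its range is refused whole. The fingers move at their own pace and stop on an object; FORCE is the grip in N (left out, the last holds). Time passes only in rows, so rows that repeat a pose let the fingers close, or fill a call up. It gives the time, the measured TCP pose, the force, the opening and the grip force at its end, in the units of the state.
- env.observe(): the state, without advancing time (a new reading comes with each control period).
- env.snapshot(name): name is "scene" or "top" or "wrist"; returns the picture (384x512x3 uint8, blue, green, red); there is no depth.
- env.camera_info(name): a dict with "fx", "fy", "cx", "cy" (pixels), "xyz" and "orientation" of the camera in the world. Camera axes: x right, y down, z forward; pixel columns grow to the right and rows downward; lengths in mm; the calibration is good to about 2 mm. A picture is of the moment at which its call begins: read the wrist's pose just before it. camera_info takes no time and is no camera call; for the wrist camera it gives the pose at the moment of the call.
- env.sign_off(): hands the job in; it is judged then, once.
The state is a dict: "time_s": time; "q": joint angles; "dq": joint speeds; "effort": joint torques, N m; "tool_pos": TCP position; "tool_rot": TCP orientation; "ft_force": force on the tool from outside, world axes, zero at the start; "moment": the same for the moment, N m; "grip_width": finger opening in mm; "gripper_force": force on a finger pad.
Only numpy, scipy, OpenCV 4.12 (cv2) and the standard library are available. Lean on these libraries where they do the work, as an engineer would, in place of code of your own. Each camera call takes 0.05 s, during which the arm holds its last target. There are 200 camera calls.

## Working session

There is one attempt and no reset: what is moved stays moved. The work goes in short steps, Python scripts to look and compute and a shell command to move; the robot and the scene stay as the last step left them, time stands still between calls to the robot, and variables do not carry over. Pictures are saved under pics/ and viewed, at most 10 in all, crops included, and the job is handed in when it is done.

```bash
mkdir -p pics; ls
cat > h.py <<'E'
import numpy as np,cv2
from scipy.spatial.transform import Rotation as R
from plant import env
def cam(n):
    c=env.camera_info(n);q=c["orientation"]
    return c,R.from_quat([q[1],q[2],q[3],q[0]]).as_matrix(),np.array(c["xyz"],float)
def ray(cm,u,v):
    c,M,o=cm
    d=M@np.array([(u-c["cx"])/c["fx"],(v-c["cy"])/c["fy"],1]);return o,d/np.linalg.norm(d)
def onz(cm,u,v,z):
    o,d=ray(cm,u,v);return o+d*(z-o[2])/d[2]
def tri(r):
    A=sum(np.eye(3)-np.outer(d,d) for o,d in r);b=sum((np.eye(3)-np.outer(d,d))@o for o,d in r)
    return np.linalg.solve(A,b)
def proj(cm,p):
    c,M,o=cm;k=M.T@(np.array(p)-o);return c["fx"]*k[0]/k[2]+c["cx"],c["fy"]*k[1]/k[2]+c["cy"]
def blue(im):
    h=cv2.cvtColor(im,cv2.COLOR_BGR2HSV);m=cv2.inRange(h,(95,90,50),(130,255,255))
    m=cv2.morphologyEx(m,cv2.MORPH_OPEN,np.ones((3,3)))
    n,l,s,c=cv2.connectedComponentsWithStats(m)
    return [(s[i].tolist(),c[i].round(1).tolist()) for i in range(1,n) if s[i][4]>40]
E
python3 - <<'E'
from h import *
print(env.observe(),env.grasp_offset)
for n in("scene","top"):
    im=env.snapshot(n);cv2.imwrite(f"pics/{n}0.png",im);print(n,cam(n)[0])
    for b in blue(im):print(b,onz(cam(n),*b[1],86).round(0))
E
```

```text
pics
{'time_s': 0.0, 'q': array([-1.32299340e+00,  2.38789820e-01, -1.42592041e-02,  1.31921137e+00,
        1.57560429e-05,  1.57079016e+00]), 'dq': array([-0.00020721,  0.00085645, -0.00104009, -0.00016958,  0.00019191,
       -0.0005263 ]), 'effort': array([ 4.29569400e-04, -5.38777828e+01,  3.46435976e+01,  1.82525651e-02,
        9.74013642e-05,  1.74290939e-06]), 'tool_pos': array([ 128.67002708, -508.55163499,  230.67096501]), 'tool_rot': array([-7.27393919e-04,  9.92333382e-01,  1.23587711e-01, -8.26480545e-05]), 'ft_force': array([ 0.7437943 , -0.54245331, -0.59400731]), 'moment': array([ 0.01909717, -0.00155219, -0.00134749]), 'gripper_force': 0.0, 'grip_width': 85.10945673702625} 18.700000000000003
scene {'fx': 400.9629345399381, 'fy': 400.9629345399381, 'cx': 260.1493502591499, 'cy': 192.4400718414535, 'xyz': array([ 924.94254126, -944.69882411, 1072.37094708]), 'orientation': array([-0.39340159,  0.90027171,  0.1742941 , -0.06608789])}
([274, 4, 33, 32, 816], [288.9, 19.5]) [ 108. 1712.   86.]
([270, 39, 13, 12, 81], [275.4, 44.3]) [ 163. 1293.   86.]
([267, 157, 12, 10, 105], [272.4, 161.4]) [533. 232.  86.]
([246, 169, 13, 11, 115], [252.2, 173.7]) [488. 132.  86.]
([192, 206, 50, 47, 969], [216.5, 228.9]) [ 486. -171.   86.]
top {'fx': 419.29129682406773, 'fy': 419.29129682406773, 'cx': 248.59532729638812, 'cy': 197.41440431559155, 'xyz': array([ 361.92162481,   56.04367546, 1316.91753496]), 'orientation': array([-0.0520686 ,  0.7113362 , -0.69817854,  0.06193872])}
([241, 66, 91, 49, 3549], [289.3, 91.7]) [898. -80.  86.]
([228, 92, 8, 9, 66], [231.6, 95.9]) [880.  99.  86.]
([175, 199, 17, 16, 228], [183.1, 206.6]) [531. 234.  86.]
([208, 214, 17, 17, 234], [216.2, 222.3]) [486. 135.  86.]
([262, 215, 65, 45, 1782], [289.9, 236.7]) [448. -83.  86.]
([440, 217, 7, 10, 45], [443.5, 220.9]) [ 503. -539.   86.]
([300, 250, 27, 7, 148], [313.8, 253.1]) [ 402. -153.   86.]
```

View pictures.

Run:
```python
import cv2
a=cv2.imread("pics/top0.png")[140:330,120:400];cv2.imwrite("pics/topc.png",cv2.resize(a,None,fx=2.8,fy=2.8,interpolation=2))
a=cv2.imread("pics/scene0.png")[90:300,130:390];cv2.imwrite("pics/scenec.png",cv2.resize(a,None,fx=2.8,fy=2.8,interpolation=2))
from h import *
s=cam("scene");t=cam("top")
for a,b in (((272.4,161.4),(183.1,206.6)),((252.2,173.7),(216.2,222.3))): print(tri([ray(s,*a),ray(t,*b)]))
print(onz(t,*(289.9,236.7),2))
```

```text
[531.98876239 234.3318283   83.89284701]
[486.94895934 134.89406607  83.50946099]
[454.03109851 -92.13516407   2.        ]
```

View pics/topc.png

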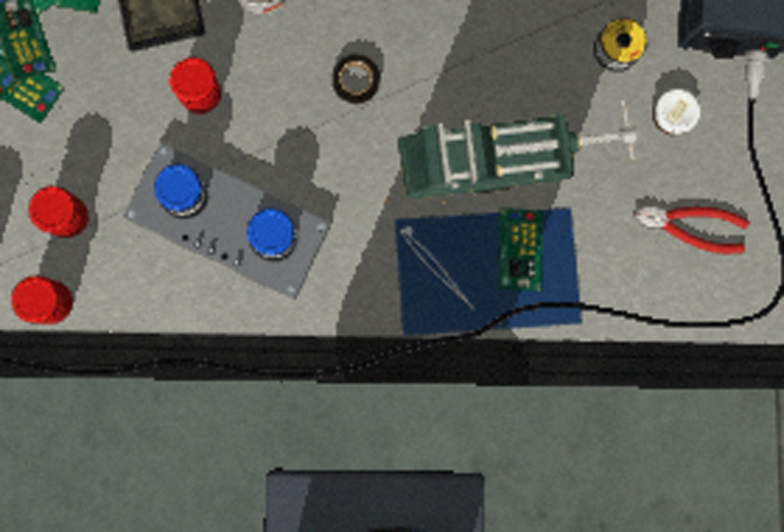

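View pics/scenec.png

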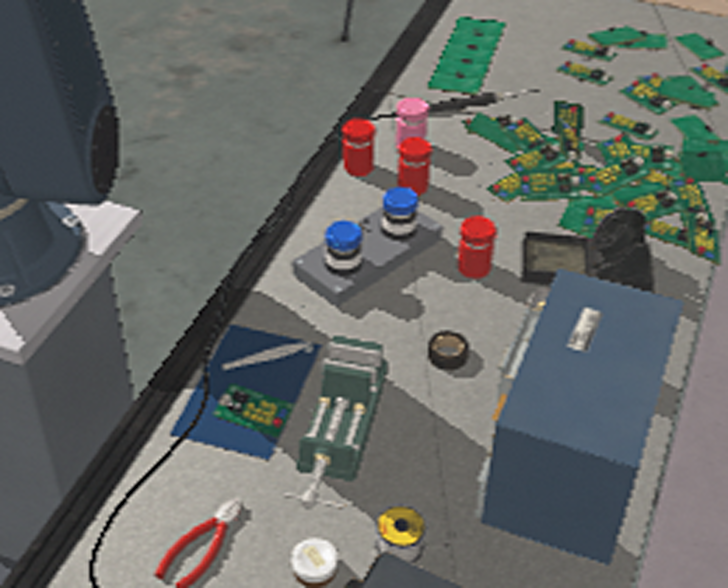

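The top crop shows the two blue caps at full-frame px (183,207) and (216,222). The hex bits run along the rack's near edge, three red pots and one pink decoy stand nearby, and the mat has the board and tweezers on it. Next I go above the right pot with the fingers shut and turned along the rack's y axis.

```bash
python3 -m handwheel '[[[0,0,75],[0.2,0.32,0],1],[[0,0,75],[0.2,0.32,0],1],[[0,0,75],[0.2,0.32,0],1],[[0,0,75],[0.2,0.32,0],1],[[0,0,75],[0.2,0.32,0],1],[[0,0,75],[0.2,0.32,0],1],[[0,0,75],[0.2,0.32,0],1],[[0,0,75],[0.2,0.32,0],1],[[0,0,75],[0.2,0.32,0],1],[[0,0,75],[0.2,0.32,0],1]]' 60
python3 -m handwheel '[[[0,0,66],[0.158,0.324,0],1],[[0,0,66],[0.158,0.324,0],1],[[0,0,66],[0.158,0.324,0],1],[[0,0,66],[0.158,0.324,0],1],[[0,0,66],[0.158,0.324,0],1],[[0,0,66],[0.158,0.324,0],1],[[0,0,66],[0.158,0.324,0],1],[[0,0,66],[0.158,0.324,0],1],[[0,0,66],[0.158,0.324,0],1],[[0,0,66],[0.158,0.324,0],1]]'
python3 - <<'E'
from h import *
o=env.observe();print(o["tool_pos"],o["tool_rot"],o["ft_force"],o["q"],o["grip_width"])
c=cam("wrist");im=env.snapshot("wrist");cv2.imwrite("pics/w1.png",im);print(c[2],c[1][:,2])
for b in blue(im):print(b,onz(c,*b[1],86).round(1))
E
```

```text
time_s: 1.1
tool_pos: [329.0, -188.1, 231.1]
tool_rot: [-0.0, 0.711, 0.704, -0.0]
ft_force: [0.3, 1.0, -0.4]
grip_width: 0.0
gripper_force: 0.0
time_s: 2.1
tool_pos: [486.4, 134.1, 230.9]
tool_rot: [-0.001, 0.217, 0.976, -0.001]
ft_force: [0.4, 0.2, 0.9]
grip_width: 0.2
gripper_force: 0.0
[486.38074253 134.1323954  230.85888011] [-5.24856251e-04  2.17479798e-01  9.76064549e-01 -5.08204401e-04] [0.36771005 0.21207276 0.8728895 ] [ 2.69334158e-01  2.04322801e-01 -5.93756359e-02  1.30850185e+00
 -4.04802696e-04  7.07798004e-01] 0.23520998412225214
[415.62005035 166.32665438 374.29727509] [ 0.27192939 -0.12841951 -0.95371004]
([0, 131, 169, 165, 11601], [80.8, 210.6]) [442.8 -28.6  86. ]
([358, 146, 60, 57, 2637], [387.6, 174.1]) [528.1 234.4  86. ]
([238, 148, 56, 56, 2476], [265.1, 175.8]) [484.1 136.6  86. ]
([0, 178, 31, 38, 539], [13.3, 195.8]) [405.4 -75.3  86. ]
([69, 273, 10, 7, 56], [73.5, 275.7]) [496.  -73.2  86. ]
```

View pics/w1.png

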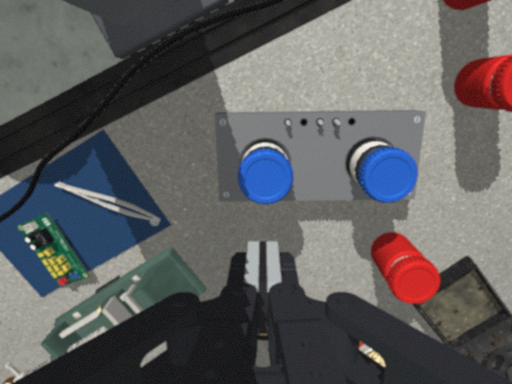

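The wrist picture shows both caps, at (265,176) and (388,174), with the rack edges square to the image, so the yaw is right. A red pot stands clear on the +x side. Next I press the right cap.

```bash
python3 -m handwheel '[[[0,0,0],[-0.001,0.001,-0.05],1],[[0,0,0],[-0.001,0.001,-0.1],1],[[0,0,0],[-0.001,0.001,-0.13],1],[[0,0,0],[-0.001,0.001,-0.138],1],[[0,0,0],[-0.001,0.001,-0.142],1],[[0,0,0],[-0.001,0.001,-0.144],1],[[0,0,0],[-0.001,0.001,-0.146],1],[[0,0,0],[-0.001,0.001,-0.147],1],[[0,0,0],[-0.001,0.001,-0.148],1],[[0,0,0],[-0.001,0.001,-0.149],1]]'
python3 -m handwheel '[[[0,0,0],[0,0,-0.001],1],[[0,0,0],[0,0,-0.001],1],[[0,0,0],[0,0,-0.002],1],[[0,0,0],[0,0,-0.002],1],[[0,0,0],[0,0,-0.003],1],[[0,0,0],[0,0,-0.003],1],[[0,0,0],[0,0,-0.004],1],[[0,0,0],[0,0,-0.004],1],[[0,0,0],[0,0,-0.004],1],[[0,0,0],[0,0,-0.004],1]]'
```

```text
time_s: 3.15
tool_pos: [486.6, 136.3, 83.2]
tool_rot: [0.001, 0.215, 0.977, 0.0]
ft_force: [0.6, 0.4, 3.2]
grip_width: 0.2
gripper_force: 1.7
time_s: 4.15
tool_pos: [485.8, 136.1, 78.3]
tool_rot: [0.0, 0.215, 0.977, -0.0]
ft_force: [-1.1, 0.6, 0.4]
grip_width: 0.3
gripper_force: 0.0
```

```bash
python3 -m handwheel '[[[0,0,0],[0,0,-0.001],1],[[0,0,0],[0,0,-0.001],1],[[0,0,0],[0,0,-0.002],1],[[0,0,0],[0,0,-0.002],1],[[0,0,0],[0,0,-0.003],1],[[0,0,0],[0,0,-0.003],1],[[0,0,0],[0,0,-0.003],1],[[0,0,0],[0,0,-0.003],1],[[0,0,0],[0,0,-0.003],1],[[0,0,0],[0,0,-0.003],1]]'
```

```text
time_s: 5.15
tool_pos: [486.2, 136.2, 77.5]
tool_rot: [0.001, 0.215, 0.977, 0.001]
ft_force: [-6.8, -2.6, 26.9]
grip_width: -0.1
gripper_force: 13.1
```

```bash
python3 -m handwheel '[[[0,0,0],[0,0,0.04],1],[[0,0,0],[0.015,0.033,0.04],1],[[0,0,0],[0.03,0.066,0.04],1],[[0,0,0],[0.045,0.0985,0.04],1],[[0,0,0],[0.045,0.0985,0.04],1],[[0,0,0],[0.045,0.0985,0.025],1],[[0,0,0],[0.045,0.0985,0.015],1],[[0,0,0],[0.045,0.0985,0.012],1],[[0,0,0],[0.045,0.0985,0.01],1],[[0,0,0],[0.045,0.0985,0.008],1]]'
python3 -m handwheel '[[[0,0,0],[0,0,-0.001],1],[[0,0,0],[0,0,-0.002],1],[[0,0,0],[0,0,-0.003],1],[[0,0,0],[0,0,-0.004],1],[[0,0,0],[0,0,-0.005],1],[[0,0,0],[0,0,-0.006],1],[[0,0,0],[0,0,-0.007],1],[[0,0,0],[0,0,-0.008],1],[[0,0,0],[0,0,-0.008],1],[[0,0,0],[0,0,-0.008],1]]'
```

```text
time_s: 6.15
tool_pos: [530.7, 234.2, 83.9]
tool_rot: [0.0, 0.215, 0.977, 0.0]
ft_force: [-2.6, -1.9, 4.6]
grip_width: -0.3
gripper_force: 2.0
time_s: 7.15
tool_pos: [531.1, 234.8, 77.6]
tool_rot: [0.001, 0.215, 0.977, 0.001]
ft_force: [-6.1, -2.6, 22.2]
grip_width: 0.2
gripper_force: 11.2
```

```bash
python3 -m handwheel '[[[0,0,0],[0,0,0.05],1],[[0,0,0],[0,0,0.1],-1],[[0,0,0],[0,0,0.12],-1],[[0,0,0],[0,0,0.12],-1],[[0,0,0],[0,0,0.12],-1],[[0,0,0],[0,0,0.12],-1],[[0,0,0],[0,0,0.12],-1],[[0,0,0],[0,0,0.12],-1],[[0,0,0],[0,0,0.12],-1],[[0,0,0],[0,0,0.12],-1]]'
python3 - <<'E'
from h import *
o=env.observe();print(o["tool_pos"],o["ft_force"],o["grip_width"])
c=cam("wrist");im=env.snapshot("wrist");cv2.imwrite("pics/w2.png",im);print(c[2])
h=cv2.cvtColor(im,cv2.COLOR_BGR2HSV);m=cv2.inRange(h,(95,90,50),(130,255,255))
for b in blue(im):
    print(b,onz(c,*b[1],78).round(1))
cv2.imwrite("pics/m2.png",m)
s,t=cam("scene"),cam("top")
a,b=env.snapshot("scene"),env.snapshot("top")
for n,im,cm in(("s",a,s),("t",b,t)):
  for k in blue(im): print(n,k,onz(cm,*k[1],78).round(1))
E
```

```text
time_s: 8.15
tool_pos: [530.7, 234.5, 195.0]
tool_rot: [-0.0, 0.215, 0.977, -0.0]
ft_force: [0.4, -1.0, -1.2]
grip_width: 85.4
gripper_force: 0.0
[530.67482609 234.52182953 194.96278436] [ 0.37349728 -0.98644849 -1.24138852] 85.4461143728626
[459.63414463 266.29114713 338.35246065]
([99, 157, 66, 60, 3110], [131.7, 186.2]) [484.9 139.3  78. ]
([235, 156, 62, 61, 2942], [265.6, 185.8]) [529.5 236.8  78. ]
([0, 166, 58, 107, 2612], [19.2, 225.1]) [474.8  36.8  78. ]
([448, 195, 10, 14, 113], [452.3, 201.4]) [604.9 368.9  78. ]
([506, 195, 6, 15, 60], [509.2, 203.0]) [625.5 410.5  78. ]
([471, 224, 14, 10, 92], [477.6, 228.8]) [637.3 381.6  78. ]
s ([293, 6, 14, 30, 204], [299.4, 19.2]) [ 165.  1768.8   78. ]
s ([267, 158, 12, 11, 109], [272.4, 163.1]) [533.9 231.7  78. ]
s ([246, 171, 13, 10, 113], [252.2, 175.5]) [488.8 131.3  78. ]
s ([192, 206, 50, 47, 981], [216.4, 228.9]) [ 482.4 -165.2   78. ]
t ([241, 65, 91, 50, 3574], [288.4, 91.4]) [902.1 -78.2  78. ]
t ([228, 92, 8, 9, 63], [231.5, 96.1]) [882.4  99.3  78. ]
t ([209, 215, 16, 17, 226], [216.5, 222.7]) [486.1 134.2  78. ]
t ([262, 215, 65, 45, 1776], [290.0, 236.6]) [449.  -83.9  78. ]
t ([440, 217, 7, 10, 45], [443.5, 220.9]) [ 504.3 -543.2   78. ]
t ([300, 250, 27, 7, 145], [313.7, 253.0]) [ 402.2 -153.7   78. ]
```

View pics/w2.png

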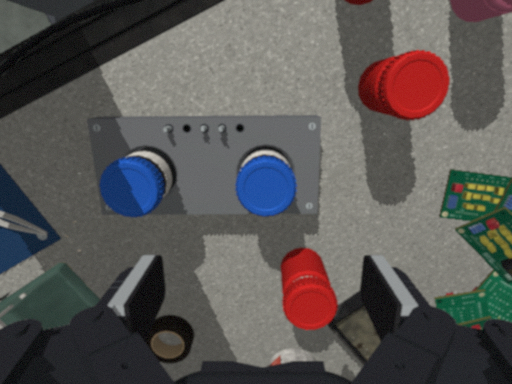

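The picture shows the pressed caps at (132,186) and (266,186), with the left pot centred between the open fingers and the red pots clear of them. Next I descend on the left pot and grip it.

```bash
python3 -m handwheel '[[[0,0,0],[0,0.001,-0.05],-1],[[0,0,0],[0,0.001,-0.1],-1],[[0,0,0],[0,0.001,-0.14],-1],[[0,0,0],[0,0.001,-0.16],-1],[[0,0,0],[0,0.001,-0.169],-1],[[0,0,0],[0,0.001,-0.169],-1],[[0,0,0],[0,0.001,-0.169],0],[[0,0,0],[0,0.001,-0.169],0.15],[[0,0,0],[0,0.001,-0.169],0.3],[[0,0,0],[0,0.001,-0.169],0.5]]' 60
python3 -m handwheel '[[[0,0,0],[0,0,0],1],[[0,0,0],[0,0,0],1],[[0,0,0],[0,0,0],1],[[0,0,0],[0,0,0],1],[[0,0,0],[0,0,0],1],[[0,0,0],[0,0,0],1],[[0,0,0],[0,0,0],1],[[0,0,0],[0,0,0],1],[[0,0,0],[0,0,0],1],[[0,0,0],[0,0,0],1]]'
```

```text
time_s: 9.3
tool_pos: [531.8, 236.0, 28.0]
tool_rot: [0.001, 0.215, 0.977, 0.001]
ft_force: [-0.4, 0.1, 6.0]
grip_width: 47.6
gripper_force: 61.2
time_s: 10.3
tool_pos: [531.8, 236.0, 28.0]
tool_rot: [0.001, 0.215, 0.977, 0.001]
ft_force: [-0.9, 0.9, 6.7]
grip_width: 47.5
gripper_force: 61.2
```

```bash
python3 -m handwheel '[[[0,0,0],[0,0,0.003],1],[[0,0,0],[0,0,0.008],1],[[0,0,0],[0,0,0.016],1],[[0,0,0],[0,0,0.026],1],[[0,0,0],[0,0,0.036],1],[[0,0,0],[0,0,0.046],1],[[0,0,0],[0,0,0.054],1],[[0,0,0],[0,0,0.06],1],[[0,0,0],[0,0,0.06],1],[[0,0,0],[0,0,0.06],1]]'
python3 -m handwheel '[[[0,0,0],[0,0,0],1],[[0,0,0],[0,0,0],1],[[0,0,0],[0,0,0],1],[[0,0,0],[0,0,0],1],[[0,0,0],[0,0,0],1],[[0,0,0],[0,0,0],1],[[0,0,0],[0,0,0],1],[[0,0,0],[0,0,0],1],[[0,0,0],[0,0,0],1],[[0,0,0],[0,0,0],1]]'
python3 - <<'E'
from h import *
f=[]
for i in range(3):
    im=env.snapshot("scene");f.append(env.observe()["ft_force"])
print(np.round(f,2)); cv2.imwrite("pics/s3.png",cv2.resize(im[110:230,200:340],None,fx=4,fy=4,interpolation=2))
E
```

```text
time_s: 11.3
tool_pos: [530.7, 235.5, 86.2]
tool_rot: [-0.0, 0.215, 0.977, -0.0]
ft_force: [-0.1, -0.0, -2.4]
grip_width: 47.3
gripper_force: 62.1
time_s: 12.3
tool_pos: [530.8, 235.6, 86.3]
tool_rot: [0.0, 0.215, 0.977, -0.0]
ft_force: [0.8, 0.2, -1.3]
grip_width: 47.7
gripper_force: 62.1
[[-0.18  0.01 -1.16]
 [ 0.74 -0.58 -1.28]
 [ 0.02  1.29 -2.6 ]]
```

View pics/s3.png

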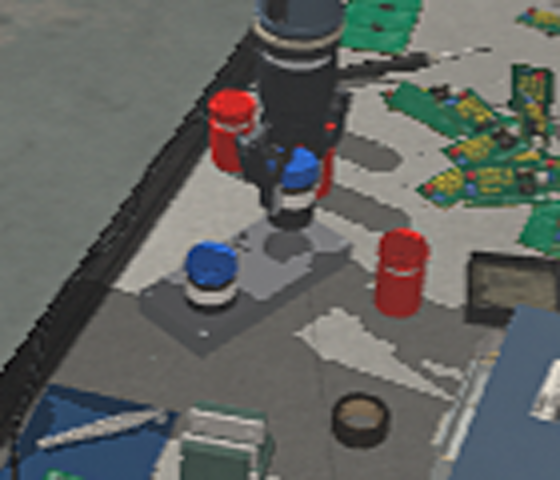

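The scene view shows the left pot hanging upright above its empty well at (290,245), with its cap home. It reads about 1.7 N, so it seems light. Next I set it back and fetch the right one.

```bash
python3 -m handwheel '[[[0,0,0],[0,0,-0.008],1],[[0,0,0],[0,0,-0.018],1],[[0,0,0],[0,0,-0.028],1],[[0,0,0],[0,0,-0.036],1],[[0,0,0],[0,0,-0.044],1],[[0,0,0],[0,0,-0.05],1],[[0,0,0],[0,0,-0.055],1],[[0,0,0],[0,0,-0.058],1],[[0,0,0],[0,0,-0.0585],1],[[0,0,0],[0,0,-0.0585],1]]'
python3 -m handwheel '[[[0,0,0],[0,0,0],0],[[0,0,0],[0,0,0],-0.3],[[0,0,0],[0,0,0],-1],[[0,0,0],[0,0,0],-1],[[0,0,0],[0,0,0],-1],[[0,0,0],[0,0,0.04],-1],[[0,0,0],[0,0,0.08],-1],[[0,0,0],[0,0,0.12],-1],[[0,0,0],[0,0,0.12],-1],[[0,0,0],[0,0,0.12],-1]]'
python3 -m handwheel '[[[0,0,0],[-0.015,-0.033,0],-1],[[0,0,0],[-0.03,-0.067,0],-1],[[0,0,0],[-0.045,-0.1,0],-1],[[0,0,0],[-0.045,-0.1,0],-1],[[0,0,0],[-0.045,-0.1,0],-1],[[0,0,0],[-0.045,-0.1,0],-1],[[0,0,0],[-0.045,-0.1,0],-1],[[0,0,0],[-0.045,-0.1,0],-1],[[0,0,0],[-0.045,-0.1,0],-1],[[0,0,0],[-0.045,-0.1,0],-1]]'
python3 - <<'E'
from h import *
c=cam("wrist");im=env.snapshot("wrist");cv2.imwrite("pics/w4.png",im);f=[env.observe()["ft_force"][2]]
for b in blue(im):print(b,onz(c,*b[1],78).round(1))
for i in range(4): env.snapshot("wrist");f.append(env.observe()["ft_force"][2])
print(np.round(f,2),np.mean(f))
E
```

```text
time_s: 13.45
tool_pos: [530.9, 235.6, 28.0]
tool_rot: [0.0, 0.215, 0.977, 0.0]
ft_force: [-0.6, -0.0, 0.9]
grip_width: 47.2
gripper_force: 62.8
time_s: 14.45
tool_pos: [531.3, 235.8, 148.6]
tool_rot: [0.001, 0.215, 0.977, 0.001]
ft_force: [0.7, 0.2, -1.6]
grip_width: 85.1
gripper_force: 0.0
time_s: 15.45
tool_pos: [485.8, 135.9, 147.7]
tool_rot: [-0.0, 0.215, 0.977, -0.0]
ft_force: [0.3, 0.0, 0.1]
grip_width: 85.7
gripper_force: 0.0
([0, 143, 142, 171, 12883], [56.9, 230.5]) [441.3   0.8  78. ]
([382, 167, 80, 73, 4542], [421.8, 202.5]) [525.9 233.   78. ]
([228, 169, 73, 73, 4182], [263.8, 204.9]) [483.5 136.9  78. ]
[ 0.75  0.28  0.49  1.03 -0.63] 0.3851579151196469
```

View pics/w4.png

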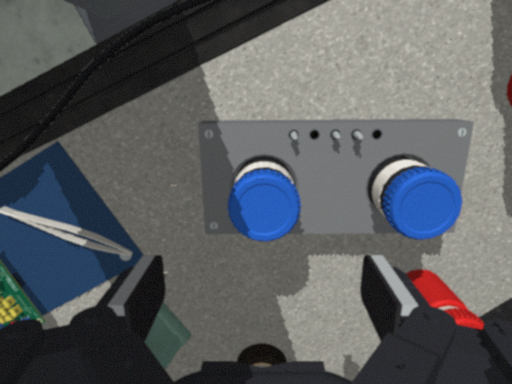

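The picture shows the left pot seated at (422,203) and the right cap centred at (264,205). Next I grip and weigh the right pot.

```bash
python3 -m handwheel '[[[0,0,0],[0,0,-0.04],-1],[[0,0,0],[0,0,-0.08],-1],[[0,0,0],[0,0,-0.11],-1],[[0,0,0],[0,0,-0.119],-1],[[0,0,0],[0,0,-0.119],-1],[[0,0,0],[0,0,-0.119],0],[[0,0,0],[0,0,-0.119],0.3],[[0,0,0],[0,0,-0.119],1],[[0,0,0],[0,0,-0.119],1],[[0,0,0],[0,0,-0.119],1]]' 70
python3 -m handwheel '[[[0,0,0],[0,0,0],1],[[0,0,0],[0,0,0],1],[[0,0,0],[0,0,0.003],1],[[0,0,0],[0,0,0.008],1],[[0,0,0],[0,0,0.016],1],[[0,0,0],[0,0,0.026],1],[[0,0,0],[0,0,0.036],1],[[0,0,0],[0,0,0.046],1],[[0,0,0],[0,0,0.054],1],[[0,0,0],[0,0,0.06],1]]'
python3 -m handwheel '[[[0,0,0],[0,0,0],1],[[0,0,0],[0,0,0],1],[[0,0,0],[0,0,0],1],[[0,0,0],[0,0,0],1],[[0,0,0],[0,0,0],1],[[0,0,0],[0,0,0],1],[[0,0,0],[0,0,0],1],[[0,0,0],[0,0,0],1],[[0,0,0],[0,0,0],1],[[0,0,0],[0,0,0],1]]'
python3 - <<'E'
from h import *
f=[]
for i in range(8): im=env.snapshot("scene");f.append(env.observe()["ft_force"][2])
print(np.round(f,2),np.mean(f),env.observe()["q"])
s=cam("scene");t=cam("top")
cv2.imwrite("pics/s5.png",im)
for k in blue(im): print(k)
im=env.snapshot("top")
h=cv2.cvtColor(im,cv2.COLOR_BGR2HSV);m=cv2.inRange(h,(95,60,40),(130,255,255))
m[:200]=0;m[275:]=0;m[:,:250]=0;m[:,340:]=0
p=cv2.findNonZero(cv2.morphologyEx(m,cv2.MORPH_OPEN,np.ones((3,3))));r=cv2.boxPoints(cv2.minAreaRect(p))
print([onz(t,*q,2).round(0) for q in r])
E
```

```text
time_s: 16.7
tool_pos: [486.9, 135.9, 30.5]
tool_rot: [0.001, 0.215, 0.977, 0.001]
ft_force: [-1.3, -0.3, 6.7]
grip_width: 47.7
gripper_force: 70.7
time_s: 17.7
tool_pos: [485.9, 135.6, 89.7]
tool_rot: [0.0, 0.215, 0.977, 0.0]
ft_force: [1.2, -0.5, -4.0]
grip_width: 47.3
gripper_force: 72.6
time_s: 18.7
tool_pos: [485.8, 135.6, 88.8]
tool_rot: [-0.0, 0.215, 0.977, -0.0]
ft_force: [-1.3, -0.6, -5.6]
grip_width: 47.6
gripper_force: 72.6
[-2.86 -3.74 -3.42 -4.48 -4.41 -3.54 -4.35 -4.12] -3.865979478307537 [ 2.72206723e-01  2.95048536e-01 -3.20555177e-01  9.55238541e-01
 -3.39377743e-05  7.05093231e-01]
([274, 4, 33, 32, 815], [288.9, 19.5])
([271, 39, 13, 13, 92], [276.0, 44.6])
([249, 159, 10, 11, 86], [253.8, 164.1])
([266, 158, 12, 11, 107], [271.8, 163.1])
([192, 206, 50, 47, 979], [216.4, 228.9])
[array([506.,  48.,   2.]), array([ 533., -198.,    2.]), array([ 361., -212.,    2.]), array([336.,  29.,   2.])]
```

The right pot reads about 4.1 N and the left about 2 N, so the right one is heavier. Next I carry it over the mat, centre about (453,-105), at a safe height.

```bash
python3 -m handwheel '[[[0,0,0],[0,0,0.015],1],[[0,0,0],[0,0,0.035],1],[[0,0,0],[0,0,0.055],1],[[0,0,0],[0,0,0.075],1],[[0,0,0],[-0.001,-0.01,0.095],1],[[0,0,0],[-0.004,-0.03,0.105],1],[[0,0,0],[-0.007,-0.05,0.11],1],[[0,0,0],[-0.01,-0.075,0.11],1],[[0,0,0],[-0.014,-0.1,0.11],1],[[0,0,0],[-0.017,-0.125,0.11],1]]'
python3 -m handwheel '[[[0,0,0],[-0.003,-0.022,0],1],[[0,0,0],[-0.006,-0.045,0],1],[[0,0,0],[-0.009,-0.065,0],1],[[0,0,0],[-0.012,-0.085,0],1],[[0,0,0],[-0.014,-0.1,0],1],[[0,0,0],[-0.016,-0.11,0],1],[[0,0,0],[-0.016,-0.113,0],1],[[0,0,0],[-0.016,-0.113,0],1],[[0,0,0],[-0.016,-0.113,0],1],[[0,0,0],[-0.016,-0.113,0],1]]'
python3 -m handwheel '[[[0,0,0],[0,0,0],1],[[0,0,0],[0,0,0],1],[[0,0,0],[0,0,0],1],[[0,0,0],[0,0,0],1],[[0,0,0],[0,0,0],1],[[0,0,0],[0,0,0],1],[[0,0,0],[0,0,0],1],[[0,0,0],[0,0,0],1],[[0,0,0],[0,0,0],1],[[0,0,0],[0,0,0],1]]'
python3 - <<'E'
from h import *
im=env.snapshot("scene");cv2.imwrite("pics/s6.png",cv2.resize(im[100:300,130:390],None,fx=3,fy=3,interpolation=2))
f=[]
for i in range(4): env.snapshot("top");f.append(env.observe()["ft_force"][2])
print(np.mean(f),abs(env.observe()["dq"]).max())
E
```

```text
time_s: 20.15
tool_pos: [468.4, 9.7, 198.9]
tool_rot: [0.0, 0.215, 0.977, -0.0]
ft_force: [-0.1, -0.2, -4.1]
grip_width: 47.0
gripper_force: 73.0
time_s: 21.15
tool_pos: [452.8, -101.8, 198.8]
tool_rot: [-0.0, 0.214, 0.977, 0.0]
ft_force: [-0.5, 0.3, -4.1]
grip_width: 46.9
gripper_force: 73.0
time_s: 22.15
tool_pos: [452.7, -102.4, 198.8]
tool_rot: [-0.0, 0.215, 0.977, -0.0]
ft_force: [0.3, 0.0, -4.1]
grip_width: 47.6
gripper_force: 73.0
-4.0534518217208335 0.0016615088491826293
```

View pics/s6.png

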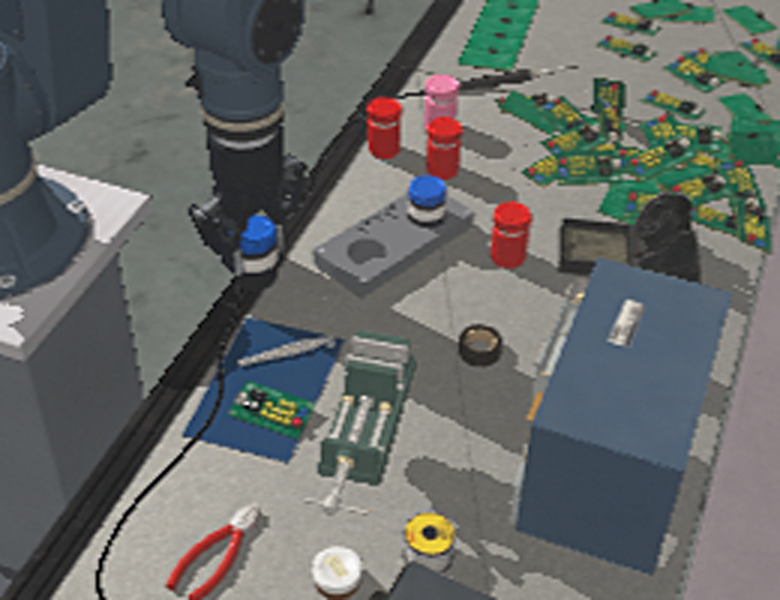

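The view shows the heavier pot held upright, with its cap home, at (258,245). The lighter pot stands in its well at (427,200), and the other things haven't moved. I'm handing it in.

```bash
python3 -c "
from plant import env
print(env.sign_off())"
```

```text
the job is handed in; nothing more can be done
None
```

I pressed both caps home and weighed both pots. The lighter one (left, about 2 N) is back in its well. The heavier one (right, about 4 N) is held still, shut and upright, about 17 cm above the mat, and the job is handed in.

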